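# Turn over the mould flap and scan its stock code

## Robot

A 7-joint arm with a two-finger parallel gripper is mounted at the origin on the work surface. World frame = base frame: x ahead of the robot, y to its left, z up, the work surface at z = 0. Lengths are in m, angles in rad, forces in N, time in s.
With the tool pointing down it reaches from about 0.4 to 0.875 m from the base axis. Payload 19.3 kg.
Tool frame: the origin (TCP) lies at the very end of the fingers, on their centre line; the grasp point (between the pads) lies 19 mm behind it; z points along the fingers, y is the direction in which the jaws open and shut (so a half turn about z gives the same grasp; the last joint's range is limited). The gripper opens to 85 mm and grips with 20 to 120 N. Pads are 22 mm wide; open, the fingers measure 114 mm over their backs; the gripper's body (76 mm by 85 mm) begins 54 mm behind the grasp point. The pads swing forward as they close: fully open they stand 13 mm farther back than shut.
Start: joints at [1.218, 0.521, -0.036, 1.599, 0.021, 1.021, -0.113], TCP at [0.174, -0.6, 0.231] pointing down, gripper open.
Joint ranges: [-2.91, 2.91], [-0.3, 2.13], [-1.5, 1.42], [0.17, 2.43], [-1.26, 4.41], [0.16, 1.93], [-2.52, 2.52]. Speed limits (rad/s): [1.89, 1.89, 2.39, 2.39, 3.01, 3.01, 3.01].

## Interface

Orientations are given as [roll, pitch, yaw] about the fixed x, y, z axes, in that order (R = Rz(yaw) Ry(pitch) Rx(roll)).
In Python, from workcell import bot gives the robot as it stands.
- The arm moves only by the tool carry_out, never from a script. Its argument "targets" is a list of rows, each a list of 7 numbers: the shift along the tool's x, y, z in mm, then the turn, a rotation vector about the tool's x, y, z in units of 6 degrees (1.0 is 6 degrees), then the closure in counts, from 0 (fully open) to 255 (shut). A call has 1 to 5 rows; each row shifts and turns the commanded pose from where the row before left it, along the tool's axes as they then stand; what a row does not reach is not made up. A row lasts 1/12 s, in which the tool goes at most 41.7 mm and 7.16 degrees, less where a joint would pass 70% of its speed; a pose out of reach is approached as far as the arm can. A call is refused whole if a number of a shift passes 41.7 or a number of a turn 1, either way. A call with a gripper value outside its range is refused whole. The fingers move at their own pace and stop on an object; "force" is the grip in N (left out, the last holds). Time passes only in rows, so rows that do not move let the fingers close. It gives the time, the measured TCP pose, the force and the opening at its end, in the units of the state.
- bot.observe(): the state, without advancing time (a new reading comes with each control period).
- bot.grab_frame(name): name is "scene" or "top"; returns a dict with "color" (420x560x3 uint8, red, green, blue), "z_map" (420x560 float32, m along the optical axis (not along the pixel's ray), 0 where there is no reading), "K" (3x3 intrinsics, pixels), "cam_to_world" (4x4, takes a point from camera to world coordinates). Camera axes: x right, y down, z forward; pixel columns grow to the right and rows downward; lengths in m; the calibration is good to about 2 mm. A picture is of the moment at which its call begins.
- bot.job_done(): hands the job in, once; it reports no verdict.
The state is a dict: "clock": time; "qpos": joint angles; "qd": joint speeds; "joint_efforts": joint torques, N m; "position": TCP position; "tool_rot": TCP orientation; "force": force on the tool from outside, world axes, zero at the start; "moment": the same for the moment, N m; "grip_width": finger opening in m.
Only numpy, scipy, OpenCV 4.12 (cv2) and the standard library are available. Lean on these libraries where they do the work, as an engineer would, in place of code of your own. Each camera call takes 0.05 s, during which the arm holds its last target. There are 200 camera calls.

## Task

Take the red bar and turn the hinged plaster flap of the press mould right over until it rests on its back stop, so that the yellow code label on its underside shows. Then take the orange code reader out of its dock, aim its window squarely at the middle of the label from about 8 cm away and hold it steady there for at least one full second without the reader touching the mould. Finally stand the reader back in its dock, lowering it all the way down before you let go; leave the flap open and everything else on the bench where it is.

Things in the scene. Friction and masses are not known exactly. Their poses are not given: they have to be found in the camera images.
- mould: Fixed two-part press mould of off-white plaster on a 250 x 170 x 6 mm plywood base. Origin on the bench under the hinge; x from the handle side to the hinge side (away from the robot at yaw 0), y along the hinge, z up. Lower half: block x -102 to -4 mm, 150 mm wide, top at z 50 mm, flap lying on it. Two thin steel props behind the hinge, x 75 to 110 mm, up to z 101 mm.
- flap_hinge (a point): Middle of the flap's hinge line, 62 mm above the bench; axes as mould; the hinge line is its y axis. The flap: plaster slab 90 x 140 x 18 mm, 0.4 kg, reaching from 10 to 100 mm from the hinge line, its mid-plane through that line.
- flap (a joint): Flap angle, rad: 0 = closed, level on the lower half, plain face up; grows as the red bar is lifted and carried over to the hinge's other side; 2.583 (148 degrees) = on its back stop, label face up, sloping 32 degrees. Damped hinge (0.15 N m s/rad): well past upright the flap sinks onto the stop and stays; before upright it sinks shut.
- flap_handle (a point): Middle of the flap's handle: red round bar, 12 mm diameter, 124 mm long, parallel to the hinge line and 145 mm from it, in the slab's mid-plane; 45 mm from its axis to the slab's edge, open between; held by rods at its ends. Closed, it is 62 mm above the bench on the mould's -x side. It can turn between the finger pads.
- label (a point): Middle of the square yellow label (54 mm) with black code squares on the flap's underside, 55 mm from the hinge line; hidden while the flap is closed. The z axis points straight out of the label face (so down while closed; with the flap open up and back towards the handle side at 32 degrees from vertical).
- reader: Loose handheld code reader, 0.2 to 0.4 kg, 130 mm tall, standing window-down in its dock. Origin: middle of the window, its flat underside; z up along the grip, so it looks along -z. Orange head 60 (x) x 56 (y) x 36 mm at the bottom, grey neck 50 x 42 mm up to z 47 mm, grey upright grip 42 (x) x 34 (y) mm from z 47 to 130 mm, all centred; take it at z 95 to 110 mm.
- dock: Fixed charging dock of the reader, 92 (x) x 88 (y) mm, grey rim 16 mm high around a black open pocket 72 x 68 mm. Origin: under its middle, on the bench; pocket floor at z 8 mm, where the reader's underside rests when docked, with the reader's x axis along the dock's.
- drum: Bystander: loose round plaster drum, diameter 120 mm, 78 mm high; stands on the side of the bench where the dock is not. Origin under its middle.
- brick: Bystander: loose brown clay block 75 x 130 x 55 mm. Origin under its middle.
- jar: Bystander: loose jar, diameter 72 mm, 110 mm high. Origin under its middle.
- cup: Bystander: loose blue cup, diameter 84 mm, 85 mm high. Origin under its middle.
- screwdriver: Bystander: loose screwdriver with a red handle, lying at the robot's left.
- brush: Bystander: loose brush with a wooden handle, lying at the robot's right.
- reader_window (a point): The reader's window, at its origin, same axes. It reads by itself, in any turn about its looking direction, when held still for 1 s facing the label squarely (within 11 degrees), 50 to 110 mm from it, its line of sight passing within 15 mm of the label's middle.
There are look-alikes about, which are no part of the job. Of the things that look like the dock, take the one that is farthest from the robot's base at the start. Leave any green look-alike of the reader alone.

How it is judged:
By the outcome, as a careful person would: the job done as asked, in the order asked, and still so for the second after the job is handed in, with the robot touching nothing.
It also fails if it takes over 64 s, if anything falls off the work surface, if the arm or the gripper's body presses on something with over 40 N, if the wrist force passes 120 N, or if a joint passes its speed limit or range.

## Working session

There is one attempt and no reset: what is moved stays moved. The work goes in short steps, Python scripts to look and compute and a tool call to move; the robot and the scene stay as the last step left them, time stands still between calls to the robot, and variables do not carry over. Pictures are saved under pics/ and viewed, about 8 in all and at most 12, crops included, and the job is handed in when it is done.

Besides the shell and the picture viewer there is one more tool, called after "Emit:" as name([rows], argument=value, ...), one row to a line, values as JSON. carry_out: Moves the arm, as the interface text tells. Its arguments: {"type":"object","properties":{"targets":{"type":"array","items":{"type":"array","items":{"type":"number"}}},"force":{"type":"number"}},"required":["targets"]}

```bash
ls; mkdir -p pics
python3 - <<'E'
from workcell import bot
import cv2,numpy as np
s=bot.observe();print(s)
for n in("scene","top"):
    f=bot.grab_frame(n);np.savez(n+"0.npz",**f);cv2.imwrite(f"pics/{n}0.png",f["color"][:,:,::-1])
    print(n,f["K"].tolist(),f["cam_to_world"].round(3).tolist())
E
```

```text
pics
{'clock': 0.0, 'qpos': array([ 1.21777055,  0.52201924, -0.03626883,  1.59997552,  0.02119652,
        1.02106833, -0.11279155]), 'qd': array([ 0.00032981, -0.00090702, -0.00044226, -0.00066084, -0.00178982,
       -0.00030875, -0.00155196]), 'joint_efforts': array([-1.32354813e-03, -9.27120566e+01,  1.97945438e+00, -3.69924366e+01,
        1.78342400e-02,  8.45323142e-03, -3.00233216e-05]), 'position': array([ 0.17426662, -0.59988848,  0.23073475]), 'tool_rot': array([-3.14051151e+00,  1.01693989e-04,  2.82771122e-01]), 'force': array([ 0.06350125, -0.01811228, -0.95699455]), 'moment': array([ 0.00229752, -0.01669674,  0.0108832 ]), 'grip_width': 0.08569794614324114}
scene [[464.3458547992982, 0.0, 278.83667346698024], [0.0, 464.3458547992982, 208.4936715756131], [0.0, 0.0, 1.0]] [[0.856, 0.406, -0.319, 0.959], [0.516, -0.677, 0.524, -0.627], [-0.003, -0.614, -0.789, 1.101], [0.0, 0.0, 0.0, 1.0]]
top [[405.9568306487657, 0.0, 271.4290019986451], [0.0, 405.9568306487657, 203.47875175018913], [0.0, 0.0, 1.0]] [[0.011, -0.982, 0.191, 0.286], [-1.0, -0.011, 0.002, 0.045], [0.0, -0.191, -0.982, 1.236], [0.0, 0.0, 0.0, 1.0]]
```

View pics/scene0.png

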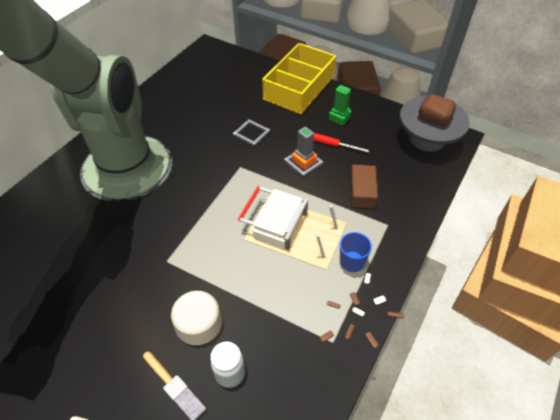

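View pics/top0.png

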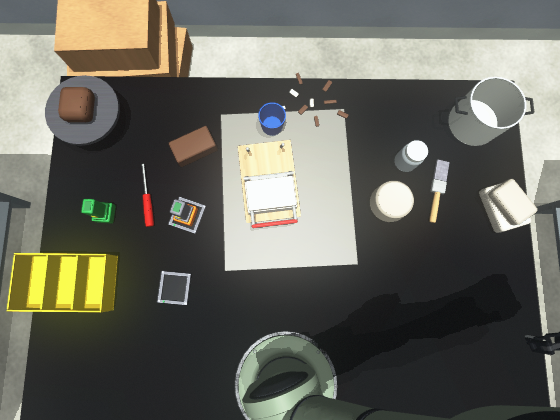

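The scene view shows the mould's red bar at about (250,205) and the orange reader in a dock at (304,155). In the top view the bar is at (275,224), the occupied, farther dock at (187,214), the empty near dock at (174,288), and the green look-alike at (97,210).

```bash
cat > h.py <<'E'
import numpy as np,cv2
def load(n): return dict(np.load(n))
def pts(f,mask=None):
    "world points (h,w,3) from depth"
    z=f["z_map"];v,u=np.indices(z.shape);K=f["K"];M=f["cam_to_world"]
    p=np.stack([(u-K[0,2])/K[0,0]*z,(v-K[1,2])/K[1,1]*z,z],-1)
    return p@M[:3,:3].T+M[:3,3]
def onplane(f,uv,h):
    K=f["K"];M=f["cam_to_world"];uv=np.atleast_2d(uv).astype(float)
    d=np.c_[(uv-K[[0,1],[2,2]])/K[[0,1],[0,1]],np.ones(len(uv))]@M[:3,:3].T
    o=M[:3,3];return o+d*((h-o[2])/d[:,2])[:,None]
def box(f,mask,h):
    "minAreaRect of mask pixels cast onto plane h: centre, sizes, corners (mm / deg)"
    v,u=np.nonzero(mask);p=onplane(f,np.c_[u,v],h)[:,:2]
    return cv2.minAreaRect((p*1000).astype(np.float32))
E
python3 - <<'E'
from h import *
for n in("top","scene"):
    f=load(n+"0.npz");P=pts(f);hsv=cv2.cvtColor(f["color"],cv2.COLOR_RGB2HSV);H,S,V=cv2.split(hsv)
    x0,y0,x1,y1={"top":(225,140,330,245),"scene":(225,170,350,275)}[n]
    R=np.zeros(H.shape,bool);R[y0:y1,x0:x1]=1
    red=R&((H<6)|(H>172))&(S>150)&(V>80)
    print(n,"bar",red.sum(),box(f,red,.064),np.median(P[red],0))
    wht=R&(S<40)&(V>150)&(P[...,2]>.062)&(P[...,2]<.08)
    print(" slab",wht.sum(),box(f,wht,.071),np.median(P[wht],0))
    ply=R&(S>40)&(H>10)&(H<30)&(V>120)
    print(" ply",ply.sum(),box(f,ply,.006))
    x0,y0,x1,y1={"top":(162,188,212,240),"scene":(280,122,328,178)}[n]
    R=np.zeros(H.shape,bool);R[y0:y1,x0:x1]=1
    q=R&(P[...,2]>.128)&(P[...,2]<.15);print(" readertop",q.sum(),box(f,q,.138),np.median(P[q],0))
    q=R&(S<70)&(V>90)&(P[...,2]>.009)&(P[...,2]<.023);print(" rim",q.sum(),box(f,q,.016))
    q=R&(H<18)&(S>170)&(V>120);print(" orange",q.sum(),box(f,q,.044),np.median(P[q],0))
f=load("top0.npz")
cv2.imwrite("pics/c.png",cv2.resize(f["color"][130:250,155:325,::-1],None,fx=4.5,fy=4.5,interpolation=cv2.INTER_CUBIC))
E
```

```text
top bar 110 ((454.9752197265625, 38.635013580322266), (9.632583618164062, 129.3631134033203), 7.590237617492676) [0.45466831 0.04311422 0.0662875 ]
 slab 1695 ((530.2308959960938, 47.69807052612305), (144.6126251220703, 146.6620330810547), 7.174737453460693) [0.54643494 0.05104852 0.06983648]
 ply 2252 ((598.5236206054688, 57.362693786621094), (250.1798553466797, 170.1271209716797), 7.583972930908203)
 readertop 183 ((485.4620666503906, 304.81536865234375), (34.990962982177734, 41.77311325073242), 72.4715576171875) [0.48567168 0.3049458  0.13695985]
 rim 274 ((485.1117858886719, 304.2684326171875), (87.32862854003906, 91.33623504638672), 71.44046783447266)
 orange 55 ((484.18841552734375, 305.10931396484375), (55.11959457397461, 59.31961441040039), 74.57186126708984) [0.46765208 0.28801458 0.04128345]
scene bar 106 ((455.2324523925781, 37.11223602294922), (8.998527526855469, 123.7606430053711), 7.714630126953125) [0.45727966 0.03475882 0.06676762]
 slab 1613 ((577.5322265625, 49.06669235229492), (230.60777282714844, 148.43942260742188), 7.945211887359619) [0.55149784 0.04475625 0.07033714]
 ply 2894 ((572.24365234375, 65.50851440429688), (305.9847717285156, 203.19158935546875), 7.484568119049072)
 readertop 131 ((488.8258972167969, 299.7915954589844), (38.10002899169922, 48.81180953979492), 65.89090728759766) [0.48904504 0.29890644 0.13689162]
 rim 187 ((485.5180358886719, 300.8167419433594), (89.52421569824219, 95.01383209228516), 72.00550079345703)
 orange 312 ((497.7032470703125, 333.1206359863281), (163.54200744628906, 78.11729431152344), 82.06206512451172) [0.49480924 0.30065679 0.0255433 ]
```

View pics/c.png

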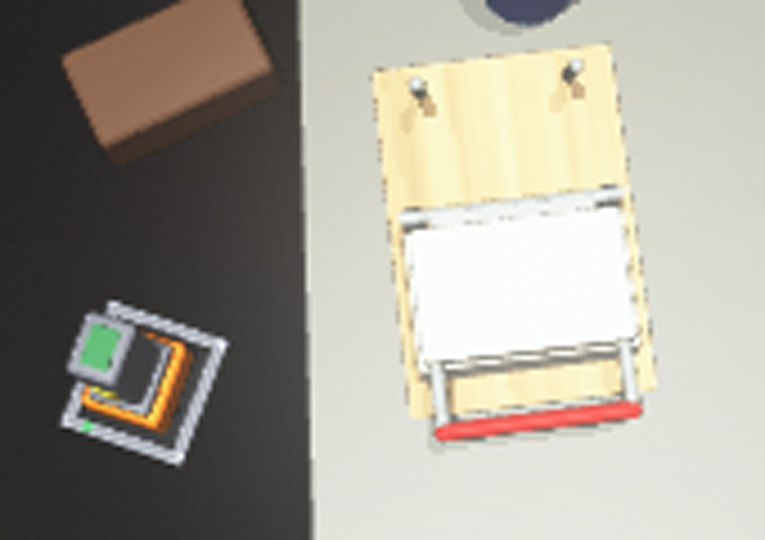

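The crop shows the bar at about (540,420) in the crop and the mould yawed about 7.6 degrees. The reader leans up-left from perspective, in a dock at about (145,385), and there is no obstacle near the bar. Next I'll add a planner helper.

```bash
cat >> h.py <<'E'
from scipy.spatial.transform import Rotation as Ro
from scipy.linalg import logm,expm
H=np.array([.5985,.0573,.062]);MY=np.radians(7.6);MX=np.array([np.cos(MY),np.sin(MY),0]);UZ=np.array([0,0,1.])
DOCK=np.array([.4853,.3030]);DY=np.radians(71.6)   # tool yaw for jaws along reader x
def T(p,rpy):
    m=np.eye(4);m[:3,:3]=Ro.from_euler("xyz",rpy).as_matrix();m[:3,3]=p;return m
def row(A,B,n=None):
    "constant row (n times) carrying tool pose A to B"
    L=np.real(logm(np.linalg.inv(A)@B))
    if n is None:
        n=int(max(np.ceil(np.linalg.norm(L[:3,3])*1000/38),np.ceil(np.degrees(np.linalg.norm([L[2,1],L[0,2],L[1,0]]))/5.8),1))
    E=expm(L/n);r=Ro.from_matrix(E[:3,:3]).as_rotvec(degrees=True)/6
    print(n,"x",(E[:3,3]*1000).round(1).tolist(),r.round(3).tolist());return n
E
python3 - <<'E'
from h import *;from workcell import bot
s=bot.observe();A=T(s["position"],s["tool_rot"])
B=T([.455,.038,.15],[np.pi,0,np.radians(97.6)]);row(A,B,20)
th=np.radians(np.arange(0,131,5))
print(np.c_[np.degrees(th[1:]),145*np.diff(-np.cos(th)),-145*np.diff(np.sin(th))].round(1).tolist())
E
```

```text
20 x [37.2, -7.5, 4.0] [-0.0, -0.0, -0.678]
[[5.0, 0.6, -12.6], [10.0, 1.7, -12.5], [15.0, 2.7, -12.3], [20.0, 3.8, -12.1], [25.0, 4.8, -11.7], [30.0, 5.8, -11.2], [35.0, 6.8, -10.7], [40.0, 7.7, -10.0], [45.0, 8.5, -9.3], [50.0, 9.3, -8.5], [55.0, 10.0, -7.7], [60.0, 10.7, -6.8], [65.0, 11.2, -5.8], [70.0, 11.7, -4.8], [75.0, 12.1, -3.8], [80.0, 12.3, -2.7], [85.0, 12.5, -1.7], [90.0, 12.6, -0.6], [95.0, 12.6, 0.6], [100.0, 12.5, 1.7], [105.0, 12.3, 2.7], [110.0, 12.1, 3.8], [115.0, 11.7, 4.8], [120.0, 11.2, 5.8], [125.0, 10.7, 6.8], [130.0, 10.0, 7.7]]
```

Emit:
carry_out([
  [37.2, -7.5, 4, 0, 0, -0.678, 130],
  [37.2, -7.5, 4, 0, 0, -0.678, 130],
  [37.2, -7.5, 4, 0, 0, -0.678, 130],
  [37.2, -7.5, 4, 0, 0, -0.678, 130],
  [37.2, -7.5, 4, 0, 0, -0.678, 130],
])

```text
clock: 0.52
position: [0.329, -0.4886, 0.2108]
tool_rot: [-3.141, -0.0, 0.641]
force: [0.9, -0.6, -0.6]
grip_width: 0.0422
```

Emit:
carry_out([
  [37.2, -7.5, 4, 0, 0, -0.678, 130],
  [37.2, -7.5, 4, 0, 0, -0.678, 130],
  [37.2, -7.5, 4, 0, 0, -0.678, 130],
  [37.2, -7.5, 4, 0, 0, -0.678, 130],
  [37.2, -7.5, 4, 0, 0, -0.678, 130],
])

```text
clock: 0.93
position: [0.4339, -0.3316, 0.1909]
tool_rot: [-3.142, -0.0, 0.996]
force: [1.7, -0.2, -0.3]
grip_width: 0.0422
```

Emit:
carry_out([
  [37.2, -7.5, 4, 0, 0, -0.678, 130],
  [37.2, -7.5, 4, 0, 0, -0.678, 130],
  [37.2, -7.5, 4, 0, 0, -0.678, 130],
  [37.2, -7.5, 4, 0, 0, -0.678, 130],
  [37.2, -7.5, 4, 0, 0, -0.678, 130],
])

```text
clock: 1.35
position: [0.4776, -0.1479, 0.171]
tool_rot: [3.142, -0.0, 1.351]
force: [1.0, -0.0, 0.4]
grip_width: 0.0417
```

Emit:
carry_out([
  [37.2, -7.5, 4, 0, 0, -0.678, 130],
  [37.2, -7.5, 4, 0, 0, -0.678, 130],
  [37.2, -7.5, 4, 0, 0, -0.678, 130],
  [37.2, -7.5, 4, 0, 0, -0.678, 130],
  [37.2, -7.5, 4, 0, 0, -0.678, 130],
])

```text
clock: 1.77
position: [0.4547, 0.0395, 0.1511]
tool_rot: [3.141, -0.0, 1.706]
force: [1.6, -1.2, -0.3]
grip_width: 0.0419
```

Emit:
carry_out([
  [0, 0, 0, 0, 0, 0, 130],
  [0, 0, 0, 0, 0, 0, 130],
])

```text
clock: 1.93
position: [0.4546, 0.0395, 0.1511]
tool_rot: [-3.141, -0.0, 1.707]
force: [0.1, -0.1, 0.4]
grip_width: 0.0418
```

Run:
```python
from h import *;from workcell import bot
s=bot.observe();A=T(s["position"],s["tool_rot"]);print(s["clock"],s["position"],s["tool_rot"],s["qpos"].round(2),s["force"],s["grip_width"])
row(A,T([.455,.038,.043],[np.pi,0,np.radians(97.6)]))
```

```text
1.9333 [0.45458093 0.03947971 0.15113721] [-3.14108304e+00 -4.30339675e-04  1.70663105e+00] [ 0.2   0.42 -0.52  2.09  0.31  0.71 -0.39] [ 0.05652369 -0.10520927  0.36458097] 0.04179970124377797
3 x [-0.5, 0.1, 36.0] [-0.002, -0.001, 0.01]
```

Emit:
carry_out([
  [-1, 0, 27, 0, 0, 0, 130],
  [0, 0, 27, 0, 0, 0, 130],
  [0, 0, 27, 0, 0, 0, 130],
  [0, 0, 27, 0, 0, 0, 130],
  [0, 0, 0, 0, 0, 0, 130],
])

```text
clock: 2.35
position: [0.4533, 0.0355, 0.0398]
tool_rot: [-3.136, 0.0, 1.701]
force: [-1.8, 0.1, -0.9]
grip_width: 0.0418
```

Emit:
carry_out([
  [0, 0, 0, 0, 0, 0, 235],
  [0, 0, 0, 0, 0, 0, 235],
  [0, 0, 0, 0, 0, 0, 235],
  [0, 0, 0, 0, 0, 0, 235],
  [0, 0, 0, 0, 0, 0, 235],
], force=40)

```text
clock: 2.77
position: [0.4552, 0.0362, 0.0447]
tool_rot: [3.141, 0.001, 1.702]
force: [-5.1, -0.0, 2.6]
grip_width: 0.0101
```

Emit:
carry_out([
  [0, 0.6, -12.6, 0, 0, 0, 240],
  [0, 1.7, -12.5, 0, 0, 0, 240],
  [0, 2.7, -12.3, 0, 0, 0, 240],
  [0, 3.8, -12.1, 0, 0, 0, 240],
  [0, 4.8, -11.7, 0, 0, 0, 240],
])

```text
clock: 3.18
position: [0.4677, 0.0379, 0.1063]
tool_rot: [-3.14, 0.001, 1.702]
force: [-5.2, -0.6, -3.5]
grip_width: 0.0105
```

Run:
```python
from h import *;from workcell import bot
s=bot.observe();print(s["position"],s["tool_rot"],s["force"],s["moment"],s["grip_width"])
f=bot.grab_frame("scene");cv2.imwrite("pics/a.png",cv2.resize(f["color"][130:280,190:390,::-1],None,fx=4,fy=4))
```

```text
[0.4677287  0.03794928 0.10629648] [-3.14043399e+00  6.52226624e-04  1.70219279e+00] [-5.18038348 -0.57969347 -3.45257893] [-0.10576826  1.35259859  0.0331637 ] 0.010454503675380023
```

View pics/a.png

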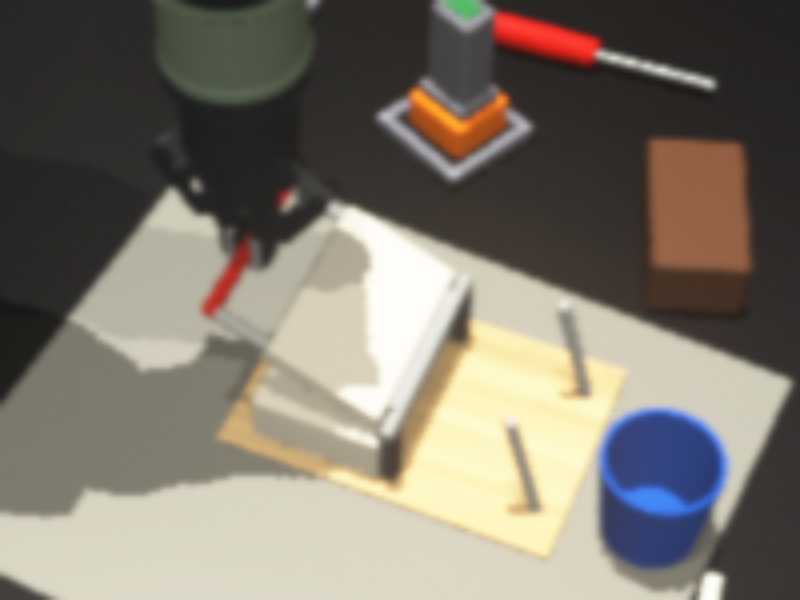

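The picture shows the flap raised about 25 degrees, with the bar held in the fingers at (240,260). I'll continue the arc.

Emit:
carry_out([
  [0, 5.8, -11.2, 0, 0, 0, 240],
  [0, 6.8, -10.7, 0, 0, 0, 240],
  [0, 7.7, -10, 0, 0, 0, 240],
  [0, 8.5, -9.3, 0, 0, 0, 240],
  [0, 9.3, -8.5, 0, 0, 0, 240],
])

```text
clock: 3.65
position: [0.5021, 0.0425, 0.1559]
tool_rot: [-3.133, 0.002, 1.702]
force: [-39.3, -2.8, 34.7]
grip_width: 0.0104
```

Emit:
carry_out([
  [0, 10, -7.7, 0, 0, 0, 240],
  [0, 10.7, -6.8, 0, 0, 0, 240],
  [0, 11.2, -5.8, 0, 0, 0, 240],
  [0, 11.7, -4.8, 0, 0, 0, 240],
  [0, 12.1, -3.8, 0, 0, 0, 240],
])

```text
clock: 4.07
position: [0.5621, 0.0506, 0.1865]
tool_rot: [3.139, 0.001, 1.702]
force: [-7.2, 0.1, 14.8]
grip_width: 0.0104
```

Emit:
carry_out([
  [0, 12.3, -2.7, 0, 0, 0, 240],
  [0, 12.5, -1.7, 0, 0, 0, 240],
  [0, 12.6, -0.6, 0, 0, 0, 240],
  [0, 12.6, 0.6, 0, 0, 0, 240],
  [0, 12.5, 1.7, 0, 0, 0, 240],
])

```text
clock: 4.48
position: [0.6243, 0.0589, 0.1884]
tool_rot: [3.14, -0.0, 1.702]
force: [-3.1, 0.8, 2.0]
grip_width: 0.0102
```

Emit:
carry_out([
  [0, 12.3, 2.7, 0, 0, 0, 240],
  [0, 12.1, 3.8, 0, 0, 0, 240],
  [0, 11.7, 4.8, 0, 0, 0, 240],
  [0, 11.2, 5.8, 0, 0, 0, 240],
  [0, 10.7, 6.8, 0, 0, 0, 240],
])

```text
clock: 4.9
position: [0.6819, 0.0666, 0.1643]
tool_rot: [3.14, -0.001, 1.702]
force: [-5.4, 0.8, -2.6]
grip_width: 0.0102
```

Run:
```python
from h import *;from workcell import bot
s=bot.observe();print(s["position"],s["tool_rot"],s["force"],s["moment"],s["grip_width"],s["qpos"].round(2))
d=s["position"]-H; print(d@MX,s["position"][2]+.019-.062)
```

```text
[0.68193712 0.06657103 0.16431241] [ 3.13959070e+00 -6.58445350e-04  1.70224744e+00] [-5.40707038  0.80763721 -2.60935815] [0.12010934 1.25556335 0.07444863] 0.010156001488011303 [ 0.1   0.72 -0.47  1.47  0.36  1.03 -0.32]
0.0839303270130556 0.12131240531320495
```

Emit:
carry_out([
  [0, 10, 7.7, 0, 0, 0, 240],
  [0, 9.3, 8.5, 0, 0, 0, 240],
  [0, 8.5, 9.3, 0, 0, 0, 240],
  [0, 4.7, 5.9, 0, 0, 0, 240],
  [0, 0, 0, 0, 0, 0, 240],
])

```text
clock: 5.32
position: [0.7152, 0.071, 0.1303]
tool_rot: [3.139, -0.001, 1.702]
force: [5.8, 0.2, 4.9]
grip_width: 0.0102
```

Emit:
carry_out([
  [0, 0, 0, 0, 0, 0, 185],
  [0, 0, 0, 0, 0, 0, 185],
  [0, 0, 0, 0, 0, 0, 185],
  [0, 0, 0, 0, 0, 0, 185],
  [0, 0, -8, 0, 0, 0, 185],
])

```text
clock: 5.73
position: [0.7126, 0.0707, 0.1374]
tool_rot: [-3.139, 0.0, 1.703]
force: [0.2, -0.0, -2.2]
grip_width: 0.0238
```

Emit:
carry_out([
  [0, 0, -15, 0, 0, 0, 185],
  [0, 0, -30, 0, 0, 0, 185],
  [0, 0, -40, 0, 0, 0, 100],
  [0, 0, -40, 0, 0, 0, 0],
  [0, 0, 0, 0, 0, 0, 0],
])

```text
clock: 6.15
position: [0.7156, 0.0719, 0.2737]
tool_rot: [3.131, -0.001, 1.702]
force: [-0.4, 0.4, 1.0]
grip_width: 0.0588
```

Run:
```python
from h import *;from workcell import bot
s=bot.observe();A=T(s["position"],s["tool_rot"]);print(s["clock"],s["position"],s["qpos"].round(2),s["force"],s["grip_width"])
row(A,T([*DOCK,.245],[np.pi,0,DY]))
f=bot.grab_frame("scene");np.savez("s1.npz",**f);cv2.imwrite("pics/b.png",cv2.resize(f["color"][110:280,200:400,::-1],None,fx=3.5,fy=3.5))
```

```text
6.15 [0.71563314 0.07191037 0.27374959] [ 0.09  0.68 -0.49  1.26  0.31  1.27 -0.27] [-0.35348467  0.40547397  1.04459722] 0.05879616146406179
9 x [24.0, -27.6, 3.0] [0.011, -0.003, 0.48]
```

View pics/b.png

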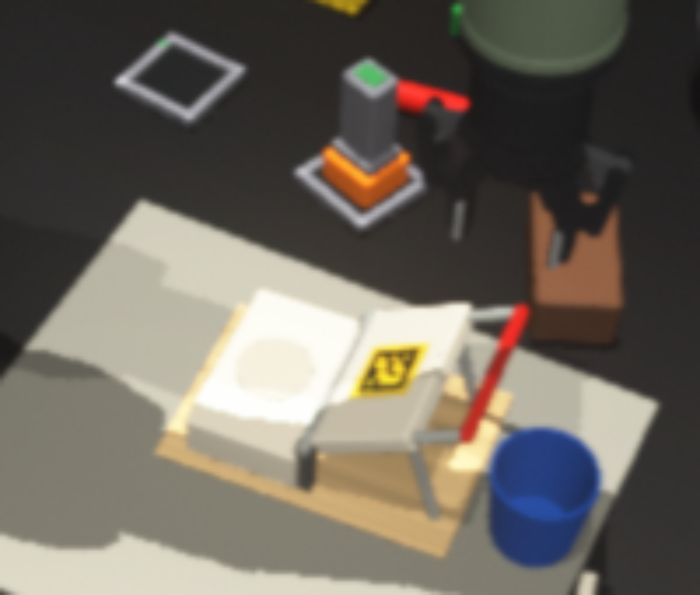

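The crop shows the flap lying back on its stop with the label up at (390,370). The reader and dock are undisturbed at (365,150). I'll move above the dock next.

Emit:
carry_out([
  [24, -27.6, 3, 0, 0, 0.48, 0],
  [24, -27.6, 3, 0, 0, 0.48, 0],
  [24, -27.6, 3, 0, 0, 0.48, 0],
  [24, -27.6, 3, 0, 0, 0.48, 0],
  [24, -27.6, 3, 0, 0, 0.48, 0],
])

```text
clock: 6.62
position: [0.5702, 0.1866, 0.249]
tool_rot: [-3.142, 0.0, 1.448]
force: [1.3, 1.2, 0.8]
grip_width: 0.0852
```

Emit:
carry_out([
  [24, -27.6, 3, 0, 0, 0.48, 0],
  [24, -27.6, 3, 0, 0, 0.48, 0],
  [24, -27.6, 3, 0, 0, 0.48, 0],
  [24, -27.6, 3, 0, 0, 0.48, 0],
  [0, 0, 0, 0, 0, 0, 0],
])

```text
clock: 7.03
position: [0.4774, 0.3079, 0.2371]
tool_rot: [-3.139, -0.002, 1.255]
force: [-0.3, 0.0, 0.2]
grip_width: 0.0851
```

Run:
```python
from h import *;from workcell import bot
s=bot.observe();A=T(s["position"],s["tool_rot"]);print(s["clock"],s["position"],s["tool_rot"],s["qpos"].round(2),s["force"],s["grip_width"])
row(A,T([*DOCK,.089],[np.pi,0,DY]))
d=np.array([.848,.530]);n=np.array([-.530,.848]);lab=H+55e-3*(d[0]*MX+d[1]*UZ)+9e-3*(n[0]*MX+n[1]*UZ);print("label pred",lab)
for c in("top","scene"):
    f=bot.grab_frame(c);P=pts(f);h=cv2.cvtColor(f["color"],cv2.COLOR_RGB2HSV)
    m=((h[...,0]>22)&(h[...,0]<34)&(h[...,1]>170)&(h[...,2]>100)&(abs(P-lab).max(-1)<.05)).astype(np.uint8)
    hull=cv2.convexHull(np.argwhere(m)[:,::-1].astype(np.int32));m2=np.zeros_like(m);cv2.fillConvexPoly(m2,hull,1)
    v,u=np.nonzero(m2);q=P[m2>0];nn=np.linalg.svd(q-q.mean(0))[2][2]
    print(c,m.sum(),m2.sum(),onplane(f,[u.mean(),v.mean()],lab[2]),q.mean(0),nn,"pred n",n[0]*MX+n[1]*UZ)
```

```text
7.0333 [0.47735674 0.30789665 0.2371266 ] [-3.13934713e+00 -1.77105038e-03  1.25533674e+00] [-0.33  0.46 -0.47  1.73  0.24  1.01 -1.21] [-0.27080805  0.04303481  0.17152317] 0.08506052335378854
4 x [-0.6, 2.3, 37.0] [-0.005, -0.004, 0.014]
label pred [0.64000219 0.06283758 0.098782  ]Traceback (most recent call last):
  File "<stdin>", line 8, in <module>
cv2.error: OpenCV(4.12.0) /io/opencv/modules/imgproc/src/drawing.cpp:2404: error: (-215:Assertion failed) points.checkVector(2, CV_32S) >= 0 in function 'fillConvexPoly'
```

Emit:
carry_out([
  [-2.4, 9.2, 0, 0, 0, 0, 0],
  [0, 0, 37, 0, 0, 0, 0],
  [0, 0, 37, 0, 0, 0, 0],
  [0, 0, 37, 0, 0, 0, 0],
  [0, 0, 37, 0, 0, 0, 0],
])

```text
clock: 7.5
position: [0.492, 0.2944, 0.0873]
tool_rot: [3.141, 0.0, 1.248]
force: [1.7, 1.3, -0.2]
grip_width: 0.0854
```

Emit:
carry_out([
  [0, 0, 0, 0, 0, 0, 0],
  [0, 0, 0, 0, 0, 0, 0],
])

```text
clock: 7.67
position: [0.4908, 0.2949, 0.0881]
tool_rot: [-3.14, 0.003, 1.249]
force: [0.6, -0.3, 0.5]
grip_width: 0.0853
```

Run:
```python
from h import *;from workcell import bot
s=bot.observe();A=T(s["position"],s["tool_rot"]);print(s["clock"],s["position"],s["tool_rot"],s["force"],s["grip_width"])
row(A,T([*DOCK,.089],[np.pi,0,DY]))
lab=np.array([.640,.0628,.0988])
for c in("top","scene"):
    f=bot.grab_frame(c);np.savez(c+"2.npz",**f);P=pts(f);h=cv2.cvtColor(f["color"],cv2.COLOR_RGB2HSV)
    m=((h[...,0]>20)&(h[...,0]<36)&(h[...,1]>120)&(abs(P-lab).max(-1)<.05)).astype(np.uint8)
    print(c,m.sum(),(abs(P-lab).max(-1)<.05).sum())
    if m.sum()<20: continue
    hull=cv2.convexHull(np.argwhere(m)[:,::-1].astype(np.int32));m2=np.zeros_like(m);cv2.fillConvexPoly(m2,hull,1)
    v,u=np.nonzero(m2);q=P[m2>0];nn=np.linalg.svd(q-q.mean(0))[2][2]
    print(m2.sum(),onplane(f,[u.mean(),v.mean()],lab[2]),q.mean(0),nn,"pred n",-.53*MX+.848*UZ)
```

```text
7.6667 [0.49079734 0.29493564 0.08807112] [-3.14004448e+00  2.51755242e-03  1.24922107e+00] [ 0.61270754 -0.32873616  0.49413252] 0.08530392769059011
1 x [5.9, -7.8, -0.9] [-0.015, 0.024, -0.004]
top 199 1215
338 [[0.6406143  0.06281786 0.0988    ]] [0.64043309 0.06279715 0.09914787] [-0.5290672  -0.07088265  0.8456143 ] pred n [-0.52534424 -0.07009589  0.848     ]
scene 199 909
211 [[0.64010606 0.06220077 0.0988    ]] [0.64072562 0.06071726 0.10101702] [ 0.52604443  0.06097085 -0.84826872] pred n [-0.52534424 -0.07009589  0.848     ]
```

Label position and normal agree with prediction to within about 2 mm. I'll correct the tool position, then grip.

Emit:
carry_out([
  [5.9, -7.8, -1, 0, 0, 0, 0],
  [0, 0, 0, 0, 0, 0, 0],
  [0, 0, 0, 0, 0, 0, 0],
  [0, 0, 0, 0, 0, 0, 0],
])

```text
clock: 8.1
position: [0.4852, 0.3049, 0.0904]
tool_rot: [3.141, -0.001, 1.251]
force: [-0.1, -0.1, -0.7]
grip_width: 0.0855
```

Run:
```python
from h import *;from workcell import bot
s=bot.observe();A=T(s["position"],s["tool_rot"]);print(s["clock"],s["position"],s["tool_rot"],s["force"],s["grip_width"])
row(A,T([*DOCK,.089],[np.pi,0,DY]))
f=bot.grab_frame("scene");cv2.imwrite("pics/d.png",cv2.resize(f["color"][90:200,240:380,::-1],None,fx=5,fy=5))
```

```text
8.1 [0.48515716 0.3048704  0.09044504] [ 3.14059378e+00 -8.95327751e-04  1.25081101e+00] [-0.14751795 -0.08835066 -0.67834795] 0.08545857479161253
1 x [-1.7, 0.7, 1.4] [0.01, -0.009, 0.011]
```

View pics/d.png

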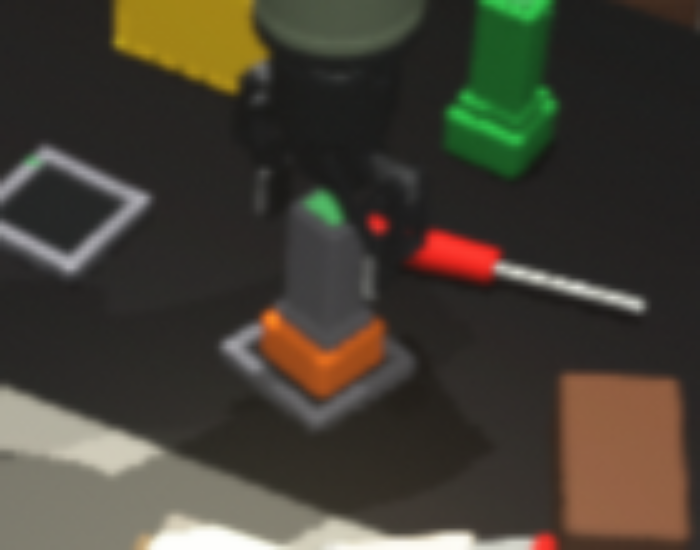

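The fingers straddle the grey grip at about (325,250). Closing now.

Emit:
carry_out([
  [-1.5, 0, 1, 0, 0, 0, 60],
  [0, 0, 0, 0, 0, 0, 120],
  [0, 0, 0, 0, 0, 0, 160],
  [0, 0, 0, 0, 0, 0, 160],
  [0, 0, 0, 0, 0, 0, 160],
], force=60)

```text
clock: 8.57
position: [0.4845, 0.303, 0.0886]
tool_rot: [3.141, 0.0, 1.25]
force: [0.9, -1.0, 3.5]
grip_width: 0.0418
```

Emit:
carry_out([
  [0, 0, 0, 0, 0, 0, 200],
  [0, 0, 0, 0, 0, 0, 200],
  [0, 0, 0, 0, 0, 0, 200],
])

```text
clock: 8.82
position: [0.4845, 0.303, 0.0886]
tool_rot: [3.141, -0.0, 1.25]
force: [0.4, -1.9, 5.2]
grip_width: 0.0416
```

Run:
```python
from workcell import bot
s=bot.observe();print(s["clock"],s["position"].tolist(),s["tool_rot"].tolist(),s["force"],s["moment"],s["grip_width"])
```

```text
8.8167 [0.484539697555768, 0.3030438477688899, 0.08859609961441205] [3.141401373972596, -8.889754176344411e-06, 1.2502538395468032] [ 0.3523492  -1.9111663   5.18730648] [-0.43253022 -0.01682623  0.01790034] 0.0416147061457934
```

Emit:
carry_out([
  [0, 0, -15, 0, 0, 0, 200],
  [0, 0, -30, 0, 0, 0, 200],
  [0, 0, -40, 0, 0, 0, 200],
  [0, 0, -40, 0, 0, 0, 200],
  [0, 0, -40, 0, 0, 0, 200],
])

```text
clock: 9.23
position: [0.4837, 0.303, 0.255]
tool_rot: [-3.141, 0.001, 1.251]
force: [1.7, 0.6, -3.2]
grip_width: 0.0415
```

Emit:
carry_out([
  [0, 0, -30, 0, 0, 0, 200],
  [0, 0, 0, 0, 0, 0, 200],
  [0, 0, 0, 0, 0, 0, 200],
  [0, 0, 0, 0, 0, 0, 200],
])

```text
clock: 9.57
position: [0.484, 0.3028, 0.2824]
tool_rot: [-3.141, 0.001, 1.25]
force: [-0.4, 0.4, -2.3]
grip_width: 0.0415
```

```bash
cat >> h.py <<'E'
LAB=np.array([.6404,.0625,.0990]);N=-.53*MX+.848*UZ;N/=np.linalg.norm(N)
def scan(off,w=.0806):
    x=np.cross(UZ,MX);m=np.eye(4);m[:3,:3]=np.c_[x,np.cross(-N,x),-N];m[:3,3]=LAB+N*(off+w);return m
E
python3 - <<'E'
from h import *;from workcell import bot
s=bot.observe();A=T(s["position"],s["tool_rot"]);print(s["clock"],s["position"],s["tool_rot"],s["force"],s["moment"],s["grip_width"])
B=scan(.13);n=row(A,B,20);print(B[:3,3],scan(.08)[:3,3],Ro.from_matrix(B[:3,:3]).as_euler("xyz"))
E=expm(np.real(logm(np.linalg.inv(A)@B))/20);C=A
for i in range(20):
    C=C@E
    if i%3==0: w=C[:3,3]+C[:3,2]*.0806; print(i,C[:3,3].round(3),w.round(3))
f=bot.grab_frame("scene");cv2.imwrite("pics/e.png",cv2.resize(f["color"][60:200,220:380,::-1],None,fx=4,fy=4))
E
```

```text
9.5667 [0.48402268 0.30276367 0.28239779] [-3.14079468e+00  1.13468403e-03  1.25036670e+00] [-0.37036792  0.44925658 -2.337832  ] [-0.01909158  0.01910773 -0.01656708] 0.04154834305063126
20 x [-12.5, 3.6, 0.9] [-0.263, 0.061, -0.211]
[0.52976273 0.04773784 0.27758844] [0.55602988 0.05124262 0.23518853] [2.58299334 0.         1.70344135]
0 [0.483 0.29  0.281] [0.486 0.289 0.201]
3 [0.484 0.251 0.279] [0.493 0.25  0.199]
6 [0.487 0.212 0.277] [0.502 0.211 0.198]
9 [0.492 0.173 0.275] [0.515 0.173 0.198]
12 [0.501 0.134 0.274] [0.529 0.136 0.199]
15 [0.512 0.097 0.275] [0.546 0.1   0.202]
18 [0.525 0.06  0.277] [0.565 0.065 0.207]
```

View pics/e.png

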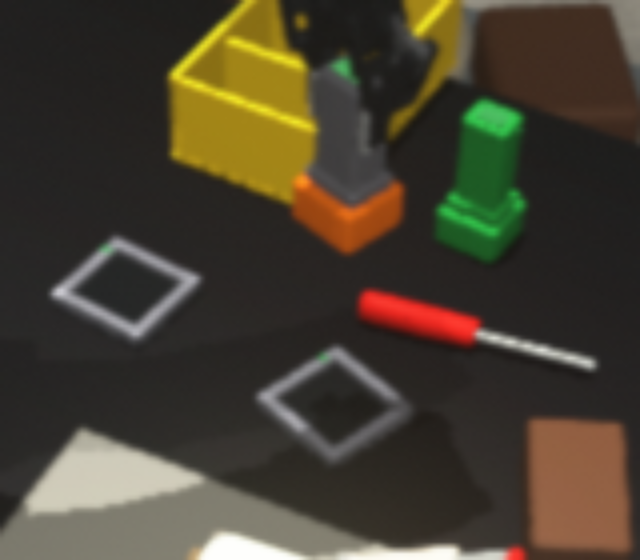

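The reader is held upright at (350,190) and the dock is empty at (335,405). I'll go to the stand-off pose.

Emit:
carry_out([
  [-12.5, 3.6, 0.9, -0.263, 0.061, -0.211, 200],
  [-12.5, 3.6, 0.9, -0.263, 0.061, -0.211, 200],
  [-12.5, 3.6, 0.9, -0.263, 0.061, -0.211, 200],
  [-12.5, 3.6, 0.9, -0.263, 0.061, -0.211, 200],
  [-12.5, 3.6, 0.9, -0.263, 0.061, -0.211, 200],
])

```text
clock: 10.03
position: [0.4842, 0.2372, 0.2777]
tool_rot: [3.003, -0.023, 1.364]
force: [0.2, -0.2, -2.1]
grip_width: 0.0418
```

Emit:
carry_out([
  [-12.5, 3.6, 0.9, -0.263, 0.061, -0.211, 200],
  [-12.5, 3.6, 0.9, -0.263, 0.061, -0.211, 200],
  [-12.5, 3.6, 0.9, -0.263, 0.061, -0.211, 200],
  [-12.5, 3.6, 0.9, -0.263, 0.061, -0.211, 200],
  [-12.5, 3.6, 0.9, -0.263, 0.061, -0.211, 200],
])

```text
clock: 10.45
position: [0.4924, 0.1727, 0.2751]
tool_rot: [2.862, -0.031, 1.479]
force: [0.4, 0.2, -1.9]
grip_width: 0.0412
```

Emit:
carry_out([
  [-12.5, 3.6, 0.9, -0.263, 0.061, -0.211, 200],
  [-12.5, 3.6, 0.9, -0.263, 0.061, -0.211, 200],
  [-12.5, 3.6, 0.9, -0.263, 0.061, -0.211, 200],
  [-12.5, 3.6, 0.9, -0.263, 0.061, -0.211, 200],
  [-12.5, 3.6, 0.9, -0.263, 0.061, -0.211, 200],
])

```text
clock: 10.87
position: [0.5079, 0.1095, 0.2749]
tool_rot: [2.721, -0.024, 1.593]
force: [-0.3, 1.2, -2.1]
grip_width: 0.0417
```

Emit:
carry_out([
  [-12.5, 3.6, 0.9, -0.263, 0.061, -0.211, 200],
  [-12.5, 3.6, 0.9, -0.263, 0.061, -0.211, 200],
  [-12.5, 3.6, 0.9, -0.263, 0.061, -0.211, 200],
  [-12.5, 3.6, 0.9, -0.263, 0.061, -0.211, 200],
  [-12.5, 3.6, 0.9, -0.263, 0.061, -0.211, 200],
])

```text
clock: 11.28
position: [0.53, 0.0484, 0.2782]
tool_rot: [2.582, -0.0, 1.706]
force: [0.2, 0.6, -2.4]
grip_width: 0.0414
```

Emit:
carry_out([
  [0, 0, 0, 0, 0, 0, 200],
  [0, 0, 0, 0, 0, 0, 200],
  [0, 0, 0, 0, 0, 0, 200],
])

```text
clock: 11.53
position: [0.5303, 0.0494, 0.2788]
tool_rot: [2.583, -0.001, 1.704]
force: [-0.3, -0.8, -1.8]
grip_width: 0.0415
```

Run:
```python
from h import *;from workcell import bot
s=bot.observe();A=T(s["position"],s["tool_rot"]);print(s["clock"],s["position"],s["tool_rot"],s["qpos"].round(2),s["force"],s["grip_width"])
row(A,scan(.08))
```

```text
11.5333 [0.5302669  0.04935955 0.27881951] [ 2.58286435e+00 -1.05709528e-03  1.70431729e+00] [ 0.14  0.11 -0.4   2.22  0.39  0.28 -0.46] [-0.29740019 -0.84066523 -1.76613488] 0.0415026102385315
2 x [-0.8, -0.6, 25.3] [0.001, -0.006, 0.001]
```

Emit:
carry_out([
  [-1.6, -1, 17, 0, 0, 0, 200],
  [0, 0, 17, 0, 0, 0, 200],
  [0, 0, 17, 0, 0, 0, 200],
  [0, 0, 0, 0, 0, 0, 200],
  [0, 0, 0, 0, 0, 0, 200],
])

```text
clock: 11.95
position: [0.5564, 0.0522, 0.2351]
tool_rot: [2.583, -0.001, 1.706]
force: [0.4, -0.4, -1.1]
grip_width: 0.0412
```

Emit:
carry_out([
  [0, 0, 0, 0, 0, 0, 200],
  [0, 0, 0, 0, 0, 0, 200],
  [0, 0, 0, 0, 0, 0, 200],
  [0, 0, 0, 0, 0, 0, 200],
  [0, 0, 0, 0, 0, 0, 200],
])

```text
clock: 12.37
position: [0.557, 0.0507, 0.2364]
tool_rot: [2.58, -0.0, 1.704]
force: [-0.0, 0.7, -2.0]
grip_width: 0.0414
```

Run:
```python
from h import *;from workcell import bot
s=bot.observe();A=T(s["position"],s["tool_rot"]);print(s["clock"],s["position"],s["tool_rot"],s["qpos"].round(2),s["qd"].round(3),s["force"],s["grip_width"])
row(A,scan(.08),1)
f=bot.grab_frame("scene");P=pts(f);np.savez("s3.npz",**f)
cv2.imwrite("pics/g.png",cv2.resize(f["color"][130:270,220:400,::-1],None,fx=4,fy=4))
h=cv2.cvtColor(f["color"],cv2.COLOR_RGB2HSV)
w=A[:3,3]+A[:3,2]*.0806;print("window",w)
m=(h[...,0]>4)&(h[...,0]<16)&(h[...,1]>170)&(h[...,2]>90)&(np.linalg.norm(P-w,axis=-1)<.07)
q=(P[m]-w)@A[:3,:3];print(m.sum(),"orange in tool axes rel. window mm: min,max",(np.percentile(q,[3,97],axis=0)*1000).round(1).tolist())
```

```text
12.3667 [0.55697432 0.05074906 0.2364151 ] [ 2.58022164e+00 -4.73666408e-04  1.70402446e+00] [-0.01  0.22 -0.25  2.23  0.67  0.18 -0.73] [-0.003  0.004  0.003 -0.001  0.003  0.001 -0.001] [-0.01125288  0.70707959 -2.04718068] 0.041425072406350454
1 x [0.6, -1.4, 0.6] [0.026, -0.007, 0.002]
window [0.59949699 0.05648064 0.1681851 ]
282 orange in tool axes rel. window mm: min,max [[-26.2, -18.4, -37.2], [25.4, 31.6, -5.8]]
```

View pics/g.png

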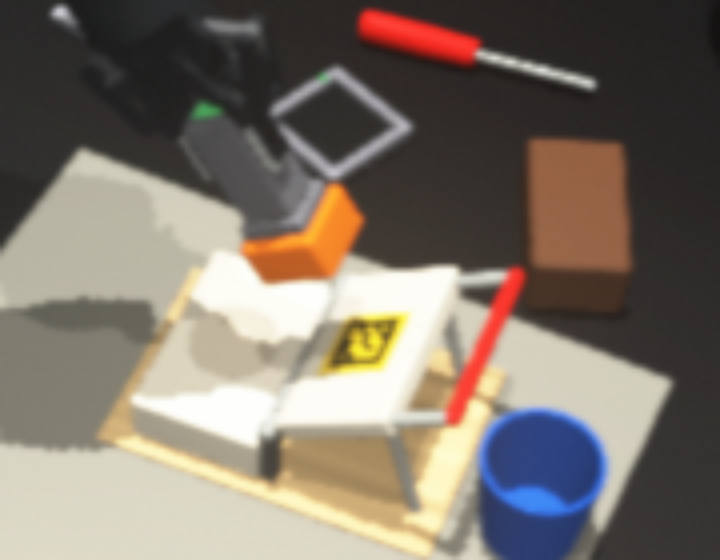

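The reader's orange head at (305,235) faces the label at (365,345). The measured orange extents match a head squarely in line with the tool. I'll hold.

Emit:
carry_out([
  [0, 0, 0, 0, 0, 0, 200],
  [0, 0, 0, 0, 0, 0, 200],
  [0, 0, 0, 0, 0, 0, 200],
  [0, 0, 0, 0, 0, 0, 200],
  [0, 0, 0, 0, 0, 0, 200],
])

```text
clock: 12.83
position: [0.557, 0.051, 0.2359]
tool_rot: [2.581, -0.0, 1.705]
force: [-0.4, 0.2, -2.8]
grip_width: 0.0412
```

Emit:
carry_out([
  [0, 0, 0, 0, 0, 0, 200],
  [0, 0, 0, 0, 0, 0, 200],
  [0, 0, 0, 0, 0, 0, 200],
  [0, 0, 0, 0, 0, 0, 200],
  [0, 0, 0, 0, 0, 0, 200],
])

```text
clock: 13.25
position: [0.5569, 0.051, 0.2359]
tool_rot: [2.581, -0.001, 1.705]
force: [-0.6, 0.1, -2.0]
grip_width: 0.0415
```

Emit:
carry_out([
  [0, 0, 0, 0, 0, 0, 200],
  [0, 0, 0, 0, 0, 0, 200],
  [0, 0, 0, 0, 0, 0, 200],
  [0, 0, 0, 0, 0, 0, 200],
  [0, 0, 0, 0, 0, 0, 200],
])

```text
clock: 13.67
position: [0.557, 0.051, 0.2359]
tool_rot: [2.581, -0.001, 1.705]
force: [-0.1, -0.6, -2.5]
grip_width: 0.0415
```

Run:
```python
from h import *;from workcell import bot
s=bot.observe();A=T(s["position"],s["tool_rot"]);print(s["clock"],s["position"],s["tool_rot"],s["force"],s["grip_width"])
f=load("s3.npz");P=pts(f);h=cv2.cvtColor(f["color"],cv2.COLOR_RGB2HSV);w=A[:3,3]+A[:3,2]*.0806
m=(h[...,0]>4)&(h[...,0]<16)&(h[...,1]>170)&(h[...,2]>90)&(np.linalg.norm(P-w,axis=-1)<.07)
q=(P[m]-w)@A[:3,:3]*1e3
for nm,k in(("x side",q[:,0]>22),("x- side",q[:,0]<-22),("y side",q[:,1]>24),("back",q[:,2]<-33)):
    if k.sum()>25: c=q[k];print(nm,k.sum(),np.linalg.svd(c-c.mean(0))[2][2].round(2))
# return: stand-off at 130 mm, then to above dock
U=T([.4845,.3030,.285],[np.pi,0,1.2503])
row(A,scan(.13));row(scan(.13),U,20)
```

```text
13.6667 [0.55695418 0.05098857 0.23592544] [ 2.58092911e+00 -5.02545074e-04  1.70452226e+00] [-0.05899165 -0.62302203 -2.48815776] 0.041479169922503736
x- side 136 [-1.    0.01 -0.  ]
y side 144 [ 0.01 -1.    0.01]
back 41 [ 0.05 -0.03  1.  ]
2 x [0.2, -0.5, -24.9] [0.01, -0.005, 0.003]
20 x [12.7, -3.2, -1.1] [0.262, -0.06, 0.211]
```

Aim is square within 1 degree and was held over 1.5 s. Now I'll return to above the dock.

Emit:
carry_out([
  [0, 0, -17, 0, 0, 0, 200],
  [0, 0, -17, 0, 0, 0, 200],
  [0, 0, -16, 0, 0, 0, 200],
  [0, 0, 0, 0, 0, 0, 200],
])

```text
clock: 14.0
position: [0.5304, 0.0473, 0.2805]
tool_rot: [2.578, 0.0, 1.704]
force: [1.4, -0.1, -1.5]
grip_width: 0.0415
```

Emit:
carry_out([
  [12.7, -3.2, -1.1, 0.262, -0.06, 0.211, 200],
  [12.7, -3.2, -1.1, 0.262, -0.06, 0.211, 200],
  [12.7, -3.2, -1.1, 0.262, -0.06, 0.211, 200],
  [12.7, -3.2, -1.1, 0.262, -0.06, 0.211, 200],
  [12.7, -3.2, -1.1, 0.262, -0.06, 0.211, 200],
])

```text
clock: 14.42
position: [0.5084, 0.1096, 0.2757]
tool_rot: [2.721, -0.025, 1.591]
force: [0.1, 0.4, -1.8]
grip_width: 0.0411
```

Emit:
carry_out([
  [12.7, -3.2, -1.1, 0.262, -0.06, 0.211, 200],
  [12.7, -3.2, -1.1, 0.262, -0.06, 0.211, 200],
  [12.7, -3.2, -1.1, 0.262, -0.06, 0.211, 200],
  [12.7, -3.2, -1.1, 0.262, -0.06, 0.211, 200],
  [12.7, -3.2, -1.1, 0.262, -0.06, 0.211, 200],
])

```text
clock: 14.83
position: [0.4933, 0.1735, 0.2769]
tool_rot: [2.861, -0.033, 1.476]
force: [0.6, -0.7, -1.2]
grip_width: 0.0411
```

Emit:
carry_out([
  [12.7, -3.2, -1.1, 0.262, -0.06, 0.211, 200],
  [12.7, -3.2, -1.1, 0.262, -0.06, 0.211, 200],
  [12.7, -3.2, -1.1, 0.262, -0.06, 0.211, 200],
  [12.7, -3.2, -1.1, 0.262, -0.06, 0.211, 200],
  [12.7, -3.2, -1.1, 0.262, -0.06, 0.211, 200],
])

```text
clock: 15.25
position: [0.4857, 0.2386, 0.2805]
tool_rot: [3.001, -0.025, 1.361]
force: [-0.8, -0.0, -1.6]
grip_width: 0.0416
```

Emit:
carry_out([
  [12.7, -3.2, -1.1, 0.262, -0.06, 0.211, 200],
  [12.7, -3.2, -1.1, 0.262, -0.06, 0.211, 200],
  [12.7, -3.2, -1.1, 0.262, -0.06, 0.211, 200],
  [12.7, -3.2, -1.1, 0.262, -0.06, 0.211, 200],
  [12.7, -3.2, -1.1, 0.262, -0.06, 0.211, 200],
])

```text
clock: 15.67
position: [0.4859, 0.304, 0.2855]
tool_rot: [3.14, -0.001, 1.249]
force: [0.2, -0.8, -1.8]
grip_width: 0.0415
```

Emit:
carry_out([
  [0, 0, 0, 0, 0, 0, 200],
  [0, 0, 0, 0, 0, 0, 200],
  [0, 0, 0, 0, 0, 0, 200],
  [0, 0, 0, 0, 0, 0, 200],
])

```text
clock: 16.0
position: [0.4853, 0.3029, 0.2861]
tool_rot: [3.139, -0.002, 1.251]
force: [-0.4, 0.4, -2.0]
grip_width: 0.0412
```

Run:
```python
from h import *;from workcell import bot
s=bot.observe();A=T(s["position"],s["tool_rot"]);print(s["clock"],s["position"],s["tool_rot"],s["force"],s["grip_width"])
row(A,T([.4845,.3030,.15],[np.pi,0,1.2503]),5)
f=bot.grab_frame("scene");P=pts(f);w=A[:3,3]+A[:3,2]*.0806
h=cv2.cvtColor(f["color"],cv2.COLOR_RGB2HSV)
m=(h[...,0]>4)&(h[...,0]<16)&(h[...,1]>170)&(h[...,2]>90)&(np.linalg.norm(P-w,axis=-1)<.07)
q=(P[m]-w)@A[:3,:3];print(m.sum(),(np.percentile(q,[3,97],axis=0)*1000).round(1).tolist())
# dock rim, empty
R=np.zeros(m.shape,bool);R[115:185,270:345]=1
g=R&(h[...,1]<70)&(h[...,2]>90)&(P[...,2]>.009)&(P[...,2]<.023);print("rim",g.sum(),box(f,g,.016))
```

```text
16.0 [0.48530754 0.30286825 0.28614438] [ 3.13889788e+00 -1.72932701e-03  1.25050249e+00] [-0.37256482  0.38321049 -2.0476502 ] 0.04124601214066797
5 x [-0.1, -0.2, 27.2] [0.005, -0.003, 0.0]
296 [[-27.1, -21.3, -38.5], [26.1, 31.5, -3.4]]
rim 227 ((500.9379577636719, 353.52630615234375), (197.34039306640625, 91.90190124511719), 72.05426025390625)
```

Emit:
carry_out([
  [0, -1, 27, 0, 0, 0, 200],
  [0, 0, 27, 0, 0, 0, 200],
  [0, 0, 27, 0, 0, 0, 200],
  [0, 0, 27, 0, 0, 0, 200],
  [0, 0, 27, 0, 0, 0, 200],
])

```text
clock: 16.47
position: [0.4847, 0.3035, 0.1505]
tool_rot: [3.139, -0.003, 1.251]
force: [0.4, 0.9, -2.0]
grip_width: 0.0412
```

Emit:
carry_out([
  [0, 0, 14, 0, 0, 0, 200],
  [0, 0, 14, 0, 0, 0, 200],
  [0, 0, 0, 0, 0, 0, 200],
  [0, 0, 0, 0, 0, 0, 200],
  [0, 0, 0, 0, 0, 0, 200],
])

```text
clock: 16.88
position: [0.485, 0.3043, 0.1245]
tool_rot: [3.139, -0.003, 1.251]
force: [1.4, -0.0, -1.9]
grip_width: 0.0422
```

Run:
```python
from h import *;from workcell import bot
s=bot.observe();A=T(s["position"],s["tool_rot"]);print(s["clock"],s["position"],s["tool_rot"],s["force"],s["grip_width"])
row(A,T([.4845,.3030,.0886],[np.pi,0,1.2503]),1)
```

```text
16.8833 [0.48500964 0.3042925  0.124466  ] [ 3.13902239 -0.003307    1.25078029] [ 1.4102908  -0.04560389 -1.93569869] 0.04215009893724663
1 x [-1.5, -0.2, 35.9] [0.025, -0.032, 0.005]
```

Emit:
carry_out([
  [-1.5, 0, 8, 0, 0, 0, 200],
  [0, 0, 8, 0, 0, 0, 200],
  [0, 0, 7, 0, 0, 0, 200],
  [0, 0, 6, 0, 0, 0, 200],
  [0, 0, 4, 0, 0, 0, 200],
])

```text
clock: 17.3
position: [0.4839, 0.3027, 0.0894]
tool_rot: [3.141, -0.002, 1.251]
force: [-0.3, 0.4, -1.9]
grip_width: 0.0413
```

Emit:
carry_out([
  [0, 0, 2, 0, 0, 0, 200],
  [0, 0, 1, 0, 0, 0, 200],
  [0, 0, 0, 0, 0, 0, 200],
  [0, 0, 0, 0, 0, 0, 200],
])

```text
clock: 17.63
position: [0.4844, 0.3029, 0.0884]
tool_rot: [3.139, -0.002, 1.251]
force: [-3.9, -5.1, 20.0]
grip_width: 0.0413
```

On the pocket floor (20 N up). Releasing.

Emit:
carry_out([
  [0, 0, -0.7, 0, 0, 0, 200],
  [0, 0, 0, 0, 0, 0, 110],
  [0, 0, 0, 0, 0, 0, 60],
  [0, 0, 0, 0, 0, 0, 0],
  [0, 0, 0, 0, 0, 0, 0],
])

```text
clock: 18.05
position: [0.4842, 0.3029, 0.088]
tool_rot: [3.14, -0.002, 1.251]
force: [0.8, 0.0, 0.1]
grip_width: 0.0821
```

Emit:
carry_out([
  [0, 0, 0, 0, 0, 0, 0],
  [0, 0, 0, 0, 0, 0, 0],
  [0, 0, -10, 0, 0, 0, 0],
  [0, 0, -20, 0, 0, 0, 0],
  [0, 0, -30, 0, 0, 0, 0],
])

```text
clock: 18.47
position: [0.483, 0.3022, 0.1478]
tool_rot: [-3.141, 0.0, 1.251]
force: [0.1, -0.1, 1.1]
grip_width: 0.0854
```

Emit:
carry_out([
  [0, 0, -35, 0, 0, 0, 0],
  [0, 0, -35, 0, 0, 0, 0],
  [0, 0, -30, 0, 0, 0, 0],
  [-40, 0, 0, 0, 0, 0, 0],
  [-40, 0, 0, 0, 0, 0, 0],
])

```text
clock: 18.88
position: [0.4586, 0.2275, 0.25]
tool_rot: [3.138, -0.005, 1.254]
force: [0.8, -0.9, -1.0]
grip_width: 0.0854
```

Emit:
carry_out([
  [-40, 0, 0, 0, 0, 0, 0],
  [-40, 0, 0, 0, 0, 0, 0],
  [-40, 0, 0, 0, 0, 0, 0],
  [0, 0, 0, 0, 0, 0, 0],
  [0, 0, 0, 0, 0, 0, 0],
])

```text
clock: 19.3
position: [0.4208, 0.1109, 0.2486]
tool_rot: [3.138, -0.002, 1.248]
force: [0.6, 0.4, 0.6]
grip_width: 0.0853
```

Run:
```python
from h import *;from workcell import bot
s=bot.observe();print(s["clock"],s["position"],s["force"],s["grip_width"])
f=bot.grab_frame("scene");P=pts(f);cv2.imwrite("pics/z.png",f["color"][:,:,::-1])
q=(abs(P[...,0]-.485)<.04)&(abs(P[...,1]-.302)<.04)&(P[...,2]>.125)&(P[...,2]<.16)
print(q.sum(),box(f,q,.138),np.median(P[q],0))
```

```text
19.3 [0.42077456 0.11085308 0.24861953] [0.59670376 0.36590952 0.63115773] 0.08526927660401186
147 ((489.0961608886719, 297.6312561035156), (41.02837371826172, 49.69437026977539), 72.12523651123047) [0.4885095  0.29909991 0.13657656]
```

View pics/z.png

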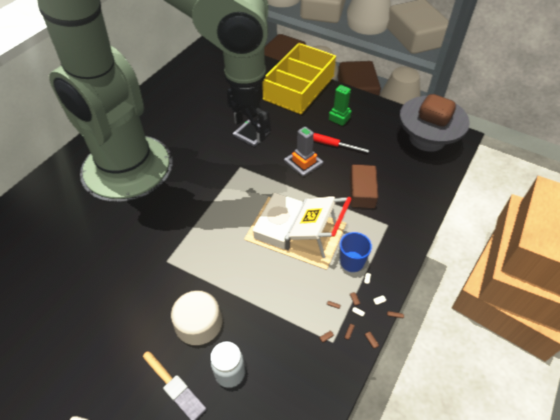

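The final view shows the reader standing in its dock at (304,155), its top at z 0.137 m as before. The flap is open with the label up at (312,215), the bystanders are unmoved, and the gripper is clear. I'll hand it in.

```bash
python3 -c "
from workcell import bot
print(bot.job_done())"
```

```text
the job is handed in; nothing more can be done
None
```

The job is done and handed in at about 19.3 s of the allowed 64 s. `job_done` reports no verdict, and I had no signal that the reader actually took a reading.

- **Flap:** I carried the red bar over and released it at about 143 degrees, and the flap sank onto its stop. The label's measured centre was within about 3 mm of where I expected it, and its slope within 1 degree.
- **Scan:** I held the reader still for over 1.5 s, about 81 mm from the label. The tool pose put its line of sight about 2 mm from the label's middle. The camera showed the reader square to the tool within about 1 degree, except its back face, which fitted less closely, at about 3 degrees. The pictures and the force readings showed no contact with the mould.
- **Docking:** I lowered the reader to the pocket floor (20 N upward), then released it. Its top is at 0.137 m, the same height as at the start, and within about 1–2 mm sideways.
- **Rest of the bench:** The last picture shows the flap open, the bystanders apparently where they were, and the gripper clear.

**Failed or disagreeing checks:**
- The highest force I saw at the end of a move was about 52 N at the wrist, during the flap arc.
- Two measuring attempts failed: the first label mask found nothing, and one dock-rim check was spoiled by stray pixels. I repeated the label check successfully. For the dock I used the earlier fit.
- Joint 6 came to 0.18 rad at the scan pose, close to its 0.16 limit but inside it.

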